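# Present the marked slide to the label reader, label up

## Task

Two glass slides stand on end in small slotted feet; take the one that has the small amber oil bottle standing beside its foot and leave the other slide, the bottle, the eyepiece and everything else where they stand. The notched corner tells which end of the slide is frosted and which face carries the label: hold the slide level with the label face up, its frosted end centred about 90 mm above the ring on the label reader's base and its length in line with the reader's base, and finish still holding it there, steady and touching nothing else.

Things in the scene. Friction and masses are not known exactly. Their poses are not given: they have to be found in the camera images.
- slide_a: clear slide 75 long, 50 wide, 5 thick, 50 g, upright on a short end in foot_a, frosted end down. Origin at its centre (45.5 above the worktop at first); x = normal out of its label face, y = across the width, z = along the length, up at first. Can be gripped by its long edges (closing along y). Frosted end: 20 long, 8 x 8 notch at its lower left (y -, z -) corner seen facing the label
- slide_b: clear slide 75 long, 50 wide, 5 thick, 50 g, upright on a short end in foot_b, frosted end up. Origin at its centre (45.5 above the worktop at first); x = normal out of its label face, y = across the width, z = along the length, up at first. Can be gripped by its long edges (closing along y). Frosted end: 20 long, 8 x 8 notch at its upper right (y +, z +) corner seen facing the label
- slide_a_frosted (a point): centre of slide_a's frosted end on its label face, where the small paper label is; at (2.5, 0, -27.5) mm in the slide's frame, axes as the slide's. The other face is bare. On any of these slides: label facing you, frosted end up, the notch is at the upper right
- slide_b_frosted (a point): centre of slide_b's frosted end on its label face, where the small paper label is; at (2.5, 0, +27.5) mm in the slide's frame, axes as the slide's. The other face is bare
- foot_a: fixed aluminium foot of slide_a: base 64 (x) x 26 (y) x 8 with two jaws up to z 22, which form a slot along y, 6.8 wide, 14 deep, floor at z 8. The slide only stands in it (lift it straight up 20 to clear); its lower corners overhang the foot by 12 each side. Origin under its centre on the worktop; axes as its slide's at first
- foot_b: fixed aluminium foot of slide_b: base 64 (x) x 26 (y) x 8 with two jaws up to z 22, which form a slot along y, 6.8 wide, 14 deep, floor at z 8. The slide only stands in it (lift it straight up 20 to clear); its lower corners overhang the foot by 12 each side. Origin under its centre on the worktop; axes as its slide's at first
- immersion_oil: small amber bottle with a black cap, 26 across, 46 high, loose; stands about 65 from the centre of one of the two feet, behind it as seen from its label, and marks that slide as the one to present. Origin at its underside
- eyepiece: black microscope eyepiece, 30 across, 37 high, loose; stands in the same way beside the other foot. Origin at its underside
- reader: label reader, fixed: base plate 8 thick, x -50 to 140, y -45 to 45, with a white ring 42 across; post 12 thick, 223 high at x 122; camera head aimed down at the ring, its lowest part about x 80, z 170 (x 70 to 140, y -20 to 20). Origin on the worktop under the ring's centre; x = along the base from ring to post. Its open x - side is turned to the robot
- coverslips: small coverslip box, 32 x 32 x 21, loose bystander

How it is judged:
On the way:
1. the marked slide is lifted out of its foot in the fingers (((horizontal distance between immersion_oil and foot_a below 0.09 m and height (world z) of slide_a above 0.075 m and contact force between slide_a and the fingers above 1 N and contact force between slide_a and foot_a below 0.05 N) or (horizontal distance between immersion_oil and foot_b below 0.09 m and height (world z) of slide_b above 0.075 m and contact force between slide_b and the fingers above 1 N and contact force between slide_b and foot_b below 0.05 N))), for 0.1 s.
At the end, for the whole second after the job is handed in: the marked slide is held still by the fingers alone, label up and level within 15 degrees, length within 20 degrees of the line of the reader's base (either way round), frosted centre within 20 mm of the ring's axis and 60 to 140 mm above the worktop; the other slide still in its foot (((horizontal distance between immersion_oil and foot_a below 0.09 m and contact force between slide_a and the fingers above 1 N and angle between slide_a's own x axis and vertical below 0.26 rad and angle between the z axis of slide_a and the x axis of reader, either way round below 0.35 rad and horizontal distance between slide_a_frosted and reader below 0.02 m and height (world z) of slide_a_frosted between 0.06 and 0.14 m and linear speed of slide_a below 0.02 m/s and angular speed of slide_a below 0.2 rad/s and contact force between slide_a and reader below 0.05 N and contact force between slide_a and foot_a below 0.05 N and distance between slide_b and foot_b below 0.06 m and angle between slide_b's own z axis and vertical below 0.25 rad) or (horizontal distance between immersion_oil and foot_b below 0.09 m and contact force between slide_b and the fingers above 1 N and angle between slide_b's own x axis and vertical below 0.26 rad and angle between the z axis of slide_b and the x axis of reader, either way round below 0.35 rad and horizontal distance between slide_b_frosted and reader below 0.02 m and height (world z) of slide_b_frosted between 0.06 and 0.14 m and linear speed of slide_b below 0.02 m/s and angular speed of slide_b below 0.2 rad/s and contact force between slide_b and reader below 0.05 N and contact force between slide_b and foot_b below 0.05 N and distance between slide_a and foot_a below 0.06 m and angle between slide_a's own z axis and vertical below 0.25 rad))); the arm keeps its last pose, push and grip.
It fails at once if the slide that is not marked is moved by more than 20 mm ((horizontal distance between immersion_oil and foot_a below 0.09 m and distance of slide_b from where it was at the start of the episode above 0.02 m) or (horizontal distance between immersion_oil and foot_b below 0.09 m and distance of slide_a from where it was at the start of the episode above 0.02 m)).
It fails at once if the oil bottle, the eyepiece or the coverslip box is shifted by more than 25 mm (distance of any of immersion_oil, eyepiece, coverslips from where it was at the start of the episode above 0.025 m).
It also fails if it takes over 42 s, if anything falls off the work surface, if the arm or the gripper's body presses on something with over 40 N, if the wrist force passes 120 N, or if a joint passes its speed limit or range.

## Robot

A 6-joint arm with a two-finger parallel gripper is mounted at the origin on a cart in front of the work surface, level with it; the furniture and walls round the work are solid. World frame = base frame: x ahead of the robot, y to its left, z up, the work surface at z = 0. Lengths are in m, angles in rad, forces in N, time in s.
With the tool pointing down it reaches from about 0.3 to 0.875 m from the base axis. Payload 4.2 kg.
Tool frame: the origin (TCP) lies at the very end of the fingers, on their centre line; the grasp point (between the pads) lies 19 mm behind it; z points along the fingers, y is the direction in which the jaws open and shut (so a half turn about z gives the same grasp; the last joint's range is limited). The gripper opens to 85 mm and grips with 20 to 120 N. Pads are 22 mm wide; open, the fingers measure 114 mm over their backs; the gripper's body (76 mm by 85 mm) begins 54 mm behind the grasp point. The pads swing forward as they close: fully open they stand 13 mm farther back than shut.
Start: joints at [1.159, 0.32, 1.565, -0, 1.257, -0.02], TCP at [0.22, 0.531, 0.201] pointing down, gripper open.
Joint ranges: [-3.11, 3.11], [-0.84, 2.01], [0.21, 2.61], [-1.34, 4.49], [0.05, 2.63], [-2.56, 2.56]. Speed limits (rad/s): [2.57, 2.57, 3.14, 3.14, 3.14, 3.14].

## Interface

Orientations are given as a unit quaternion [x, y, z, w].
In Python, from bench import env, cams gives the robot as it stands.
- The arm moves only by the tool play_rows, never from a script. Its argument "targets" is a list of rows, each an object of numbers: "tx", "ty", "tz": the shift along the tool's x, y, z in units of 50 mm (1.0 is 50 mm); "ax", "ay", "az": the turn, a rotation vector about the tool's x, y, z in units of 8 degrees (1.0 is 8 degrees); "gripper": the closure, from 0 (fully open) to 1 (shut). In form: [{"tx": .., "ty": .., "tz": .., "ax": .., "ay": .., "az": .., "gripper": ..}, ...]. A call has 1 to 20 rows; each row shifts and turns the commanded pose from where the row before left it, along the tool's axes as they then stand; what a row does not reach is not made up. A row lasts 1/10 s, in which the tool goes at most 50 mm and 8.59 degrees, less where a joint would pass 70% of its speed; a pose out of reach is approached as far as the arm can. A call is refused whole if a number of a shift passes 1 or a number of a turn 1, either way. A call with a gripper value outside its range is refused whole. The fingers move at their own pace and stop on an object; the grip force is fixed at half the most. Time passes only in rows, so rows that do not move let the fingers close. It gives the time, the measured TCP pose, the force and the opening at its end, in the units of the state.
- env.get_state(): the state, without advancing time (a new reading comes with each control period).
- cams.capture(name): name is "scene" or "side" or "wrist"; returns (picture, depth): 384x512x3 uint8, red, green, blue; 384x512 float32, m along the optical axis (not along the pixel's ray), 0 where there is no reading.
- cams.camera_info(name): a dict with "fx", "fy", "cx", "cy" (pixels), "R" (3x3) and "t" (3): a world point X has camera coordinates R X + t; the wrist camera has in their place "T_tool_cam" (4x4, takes a point from camera to tool coordinates, whose origin is the TCP and whose axes are the flange's). Camera axes: x right, y down, z forward; pixel columns grow to the right and rows downward; lengths in m; the calibration is good to about 2 mm. A picture is of the moment at which its call begins: read the wrist's pose just before it. camera_info takes no time and is no camera call.
- env.finish_job(): hands the job in, once; it reports no verdict.
The state is a dict: "t": time; "q": joint angles; "qd": joint speeds; "joint_torque": joint torques, N m; "position": TCP position; "orientation": TCP orientation; "ft_force": force on the tool from outside, world axes, zero at the start; "ft_torque": the same for the moment, N m; "grip_width": opening from 0.0 (shut) to 1.0 (fully open).
Only numpy, scipy, OpenCV 4.12 (cv2) and the standard library are available. Lean on these libraries where they do the work, as an engineer would, in place of code of your own. Each camera call takes 0.05 s, during which the arm holds its last target. There are 200 camera calls.

## Working session

There is one attempt and no reset: what is moved stays moved. The work goes in short steps, Python scripts to look and compute and a tool call to move; the robot and the scene stay as the last step left them, time stands still between calls to the robot, and variables do not carry over. Pictures are saved under pics/ and viewed, about 8 in all and at most 12, crops included, and the job is handed in when it is done.

Besides the shell and the picture viewer there is one more tool, called after "Call:" in YAML: its name, and indented under it one key for each argument. play_rows: Moves the arm, as the interface text tells. Its arguments: {"type":"object","properties":{"targets":{"type":"array","items":{"type":"object","properties":{"tx":{"type":"number"},"ty":{"type":"number"},"tz":{"type":"number"},"ax":{"type":"number"},"ay":{"type":"number"},"az":{"type":"number"},"gripper":{"type":"number"}}}}},"required":["targets"]}

```bash
ls; mkdir -p pics; cat > h.py <<'E'
import numpy as np,cv2
from bench import env,cams
from scipy.spatial.transform import Rotation as Ro
def cap(n):
    s=env.get_state(); p,d=cams.capture(n); i=cams.camera_info(n)
    if n=='wrist':
        T=np.eye(4);T[:3,:3]=Ro.from_quat(s['orientation']).as_matrix();T[:3,3]=s['position']
        T=T@np.array(i['T_tool_cam'])
    else:
        T=np.eye(4);R=np.array(i['R']);T[:3,:3]=R.T;T[:3,3]=-R.T@np.array(i['t'])
    return p,d,i,T
def cloud(d,i,T):
    v,u=np.mgrid[:d.shape[0],:d.shape[1]]
    P=np.stack([(u-i['cx'])/i['fx']*d,(v-i['cy'])/i['fy']*d,d],-1)
    return P@T[:3,:3].T+T[:3,3]
def ray(u,v,z,i,T):
    r=T[:3,:3]@np.array([(u-i['cx'])/i['fx'],(v-i['cy'])/i['fy'],1]); c=T[:3,3]
    return c+r*(z-c[2])/r[2]
E
python3 - <<'E'
from h import *
print(env.get_state())
for n in('scene','side','wrist'):
    p,d,i,T=cap(n);cv2.imwrite(f'pics/{n}0.png',p[...,::-1]);np.savez(f'{n}0.npz',p=p,d=d,T=T,**{k:i[k] for k in('fx','fy','cx','cy')})
    print(n,i['fx'],T.round(3).tolist(),(d==0).mean())
a=[cv2.imread(f'pics/{n}0.png') for n in('scene','side')]
cv2.imwrite('pics/s0.png',cv2.resize(a[0],(800,600)));cv2.imwrite('pics/d0.png',cv2.resize(a[1],(800,600)))
E
```

```text
pics
{'t': 0.0, 'q': array([ 1.15896811e+00,  3.20322840e-01,  1.56574885e+00,  5.43563529e-07,
        1.25742668e+00, -2.00195654e-02]), 'qd': array([ 0.000367  ,  0.00146387,  0.00069139,  0.00148692, -0.00190333,
       -0.00276044]), 'joint_torque': array([ 1.45999766e-03, -4.15545201e+01, -2.34157562e+01,  1.48509371e-04,
        8.47750402e-03,  1.44600210e-05]), 'position': array([0.21934939, 0.53089599, 0.20033747]), 'orientation': array([ 1.94653637e-01,  9.80871579e-01, -9.30676939e-04, -2.04402416e-04]), 'ft_force': array([ 0.0721563 , -0.16583132,  1.2873772 ]), 'ft_torque': array([0.08461187, 0.00883212, 0.02371718]), 'grip_width': 1.0032028139121816}
scene 355.32504885713456 [[-0.656, -0.425, 0.623, -0.031], [-0.754, 0.368, -0.544, 0.476], [0.002, -0.827, -0.562, 0.542], [0.0, 0.0, 0.0, 1.0]] 0.025807698567708332
side 371.3413593624925 [[0.959, -0.092, 0.268, 0.282], [-0.282, -0.401, 0.872, -0.86], [0.027, -0.911, -0.411, 0.493], [0.0, 0.0, 0.0, 1.0]] 0.007451375325520833
wrist 296.67574124348687 [[0.382, 0.882, 0.275, 0.15], [0.924, -0.364, -0.115, 0.561], [-0.001, 0.298, -0.954, 0.373], [0.0, 0.0, 0.0, 1.0]] 0.003992716471354167
```

View pics/s0.png

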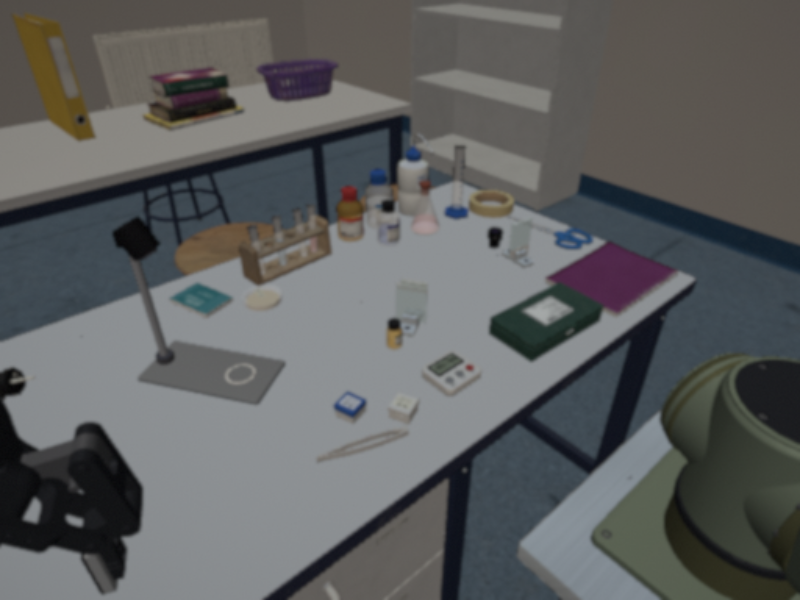

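View pics/d0.png

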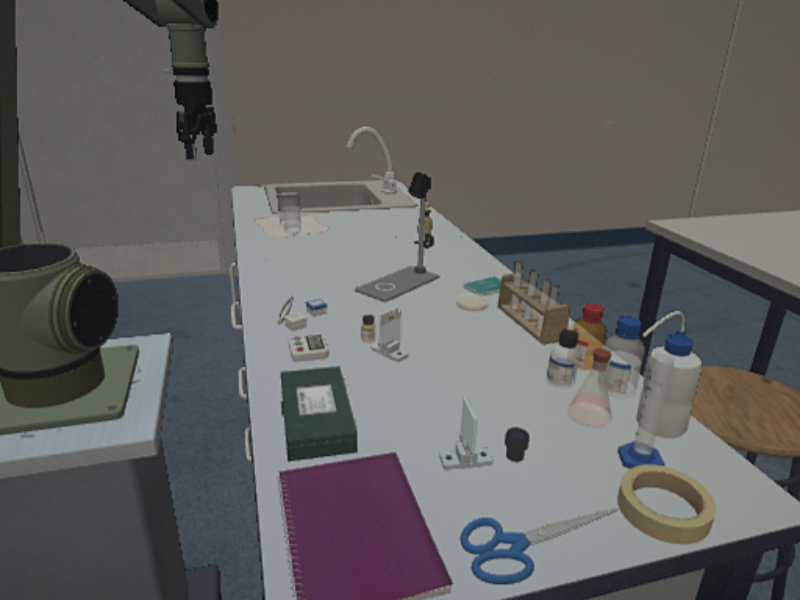

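```bash
python3 - <<'E'
from h import *
def ld(n):
    f=np.load(n+'0.npz');i={k:float(f[k]) for k in('fx','fy','cx','cy')};return f['p'],f['d'],i,f['T']
for n,box,rb in(('scene',(235,170,290,235),(85,210,190,260)),('side',(220,185,275,245),(220,165,290,195))):
    p,d,i,T=ld(n);C=cloud(d,i,T)
    x0,y0,x1,y1=box
    c=C[y0:y1,x0:x1];q=p[y0:y1,x0:x1].astype(int)
    z=c[...,2]
    hs=cv2.cvtColor(p[y0:y1,x0:x1],cv2.COLOR_RGB2HSV)
    am=(hs[...,1]>110)&(hs[...,0]<30)&(hs[...,2]>60)&(z>.005)
    print(n,'bottle',am.sum(),c[am].mean(0).round(4),'z',c[am][:,2].min(),c[am][:,2].max(), 'table z',np.median(z))
    sl=(z>.03)&(z<.1)&(hs[...,1]<90)&(hs[...,2]>70)&~am
    s=c[sl];print('slide',len(s),np.median(s,0).round(4),s.min(0).round(3),s.max(0).round(3))
    m=np.median(s[:,:2],0);s=s[np.linalg.norm(s[:,:2]-m,axis=1)<.035]
    w,V=np.linalg.eigh(np.cov(s[:,:2].T));print('  normal',V[:,0].round(3),'sd',np.sqrt(w).round(4),'mid',((s@np.r_[V[:,1],0]).min()+(s@np.r_[V[:,1],0]).max())/2*V[:,1]+np.median(s@np.r_[V[:,0],0])*V[:,0],'zmax',s[:,2].max())
    ft=(z>.005)&(z<.012)&~am;f=c[ft];
    r=cv2.minAreaRect((f[:,:2]*1000).astype(np.float32));print('foot',len(f),np.median(f,0).round(4),r)
    x0,y0,x1,y1=rb;c=C[y0:y1,x0:x1];q=p[y0:y1,x0:x1];g=q.max(-1)
    pl=(c[...,2]>.004)&(c[...,2]<.013)&(g<140)
    k=cv2.connectedComponentsWithStats(cv2.morphologyEx(pl.astype(np.uint8),cv2.MORPH_CLOSE,np.ones((5,5))))
    j=1+np.argmax(k[2][1:,4]);M=k[1]==j
    uv=np.argwhere(M);b=np.array([ray(u+x0,v+y0,.008,i,T)[:2] for v,u in uv])
    r=cv2.minAreaRect((b*1000).astype(np.float32));print('base',k[2][j],r,cv2.boxPoints(r).round().tolist())
    rg=(g>130)&(cv2.erode(cv2.morphologyEx(M.astype(np.uint8),cv2.MORPH_CLOSE,np.ones((25,25))),np.ones((3,3)))>0)
    uv=np.argwhere(rg);b=np.array([ray(u+x0,v+y0,.008,i,T)[:2] for v,u in uv])
    print('ring',len(b),b.mean(0) if len(b) else 0,np.ptp(b,axis=0) if len(b) else 0, cv2.minEnclosingCircle((b*1000).astype(np.float32)))
A=[]
for n,(x0,y0,x1,y1) in(('scene',(235,165,295,240)),('side',(215,185,275,240))):
    A.append(cv2.resize(ld(n)[0][y0:y1,x0:x1],(400,int(400*(y1-y0)/(x1-x0))),interpolation=cv2.INTER_CUBIC))
h=max(a.shape[0] for a in A);A=[cv2.copyMakeBorder(a,0,h-a.shape[0],0,0,0) for a in A]
cv2.imwrite('pics/crop.png',np.hstack(A)[...,::-1])
E
```

```text
scene bottle 50 [0.4721 0.0617 0.0353] z 0.00650241754463432 0.5419440024419907 table z -0.0013544829367799771
slide 373 [ 0.51   -0.0099  0.0565] [ 0.478 -0.028  0.03 ] [0.534 0.056 0.083]
  normal [ 0.537 -0.843] sd [0.0015 0.0141] mid [ 0.51172444 -0.01027324] zmax 0.08261177297341527
foot 97 [0.4992 0.0034 0.0072] ((493.138427734375, 19.82192611694336), (47.659027099609375, 73.57691192626953), 32.49138259887695)
base [   3    8   95   42 2192] ((606.4786987304688, 287.5224304199219), (191.204345703125, 95.3144760131836), 33.497318267822266) [[500.0, 275.0], [553.0, 195.0], [713.0, 301.0], [660.0, 380.0]]
ring 777 [0.61602342 0.29674932] [0.2533764 0.1948664] ((620.47265625, 279.259521484375), 127.76846313476562)
side bottle 8 [0.4866 0.033  0.0136] z 0.006231747440518298 0.031616207987162304 table z 0.0016350979194405535
slide 273 [ 0.5133 -0.0146  0.0568] [ 0.478 -0.029  0.03 ] [0.537 0.053 0.085]
  normal [ 0.528 -0.849] sd [0.0014 0.0151] mid [ 0.51588444 -0.01418636] zmax 0.08465908286690599
foot 248 [0.5404 0.2116 0.0092] ((540.001953125, 104.45361328125), (302.7210998535156, 117.55061340332031), 78.40469360351562)
base [  7   5  55  25 591] ((610.5468139648438, 276.27410888671875), (209.68458557128906, 102.27245330810547), 35.77115249633789) [[496.0, 256.0], [555.0, 173.0], [726.0, 296.0], [666.0, 379.0]]
ring 717 [0.62731019 0.29511118] [0.30968956 0.27634281] ((630.6793823242188, 298.82220458984375), 186.45140075683594)
```

View pics/crop.png

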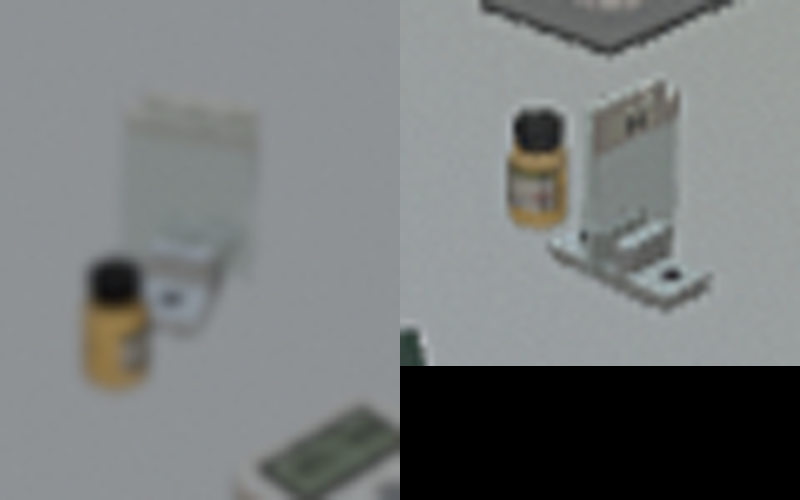

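Call:
play_rows:
  targets:
    - {"tx":-0.65,"ty":-0.36,"tz":-0.2}
    - {"tx":-0.65,"ty":-0.36,"tz":-0.2}
    - {"tx":-0.65,"ty":-0.36,"tz":-0.2}
    - {"tx":-0.65,"ty":-0.36,"tz":-0.2}
    - {"tx":-0.65,"ty":-0.36,"tz":-0.2}
    - {"tx":-0.65,"ty":-0.36,"tz":-0.2}
    - {"tx":-0.65,"ty":-0.36,"tz":-0.2}
    - {"tx":-0.65,"ty":-0.36,"tz":-0.2}
    - {"tx":-0.65,"ty":-0.36,"tz":-0.2}
    - {"tx":-0.65,"ty":-0.36,"tz":-0.2}

```text
$.targets[0]: bad value
```

```bash
python3 - <<'E'
from h import *
s=env.get_state();print(s['q'].tolist(),s['position'].tolist(),s['orientation'].tolist())
p,d,i,T=cap('wrist');cv2.imwrite('pics/w1.png',p[...,::-1]);np.savez('wrist1.npz',p=p,d=d,T=T,**{k:i[k] for k in('fx','fy','cx','cy')})
E
```

```text
[1.1590295812447184, 0.32015588199905964, 1.565371840985473, -9.115615034965834e-06, 1.2574097624064016, -0.01998264078182054] [0.21939370995145105, 0.5310776723031054, 0.2005796773756338] [0.1946401785820788, 0.9808744816334403, -0.0006577372174457105, -0.0001397984946396009]
```

View pics/w1.png

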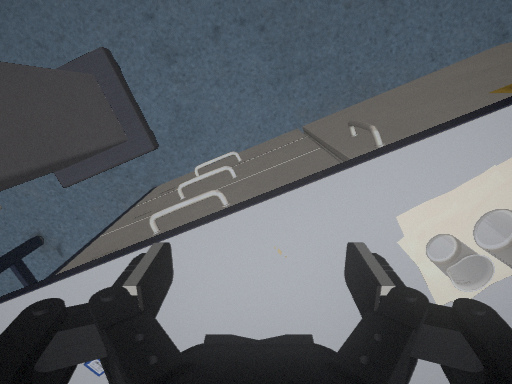

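The move was refused, probably because every field has to be present. The picture is just the start wrist view (fingers at about (150,270) and (365,270)).

Call:
play_rows:
  targets:
    - {"tx":-0.65,"ty":-0.36,"tz":-0.2,"ax":0,"ay":0,"az":0,"gripper":0}
    - {"tx":-0.65,"ty":-0.36,"tz":-0.2,"ax":0,"ay":0,"az":0,"gripper":0}
    - {"tx":-0.65,"ty":-0.36,"tz":-0.2,"ax":0,"ay":0,"az":0,"gripper":0}
    - {"tx":-0.65,"ty":-0.36,"tz":-0.2,"ax":0,"ay":0,"az":0,"gripper":0}
    - {"tx":-0.65,"ty":-0.36,"tz":-0.2,"ax":0,"ay":0,"az":0,"gripper":0}
    - {"tx":-0.65,"ty":-0.36,"tz":-0.2,"ax":0,"ay":0,"az":0,"gripper":0}
    - {"tx":-0.65,"ty":-0.36,"tz":-0.2,"ax":0,"ay":0,"az":0,"gripper":0}
    - {"tx":-0.65,"ty":-0.36,"tz":-0.2,"ax":0,"ay":0,"az":0,"gripper":0}
    - {"tx":-0.65,"ty":-0.36,"tz":-0.2,"ax":0,"ay":0,"az":0,"gripper":0}
    - {"tx":-0.65,"ty":-0.36,"tz":-0.2,"ax":0,"ay":0,"az":0,"gripper":0}

```text
t: 1.2
position: [0.4518, 0.2396, 0.3015]
orientation: [0.195, 0.981, 0.0, -0.0]
ft_force: [-0.1, 0.6, 1.1]
grip_width: 0.996
```

```bash
python3 - <<'E'
from h import *
s=env.get_state();print(s['t'],s['q'].tolist(),s['position'].tolist(),s['orientation'].tolist())
p,d,i,T=cap('wrist');cv2.imwrite('pics/w2.png',p[...,::-1]);np.savez('wrist2.npz',p=p,d=d,T=T,**{k:i[k] for k in('fx','fy','cx','cy')})
print(i['T_tool_cam'])
E
```

```text
1.2 [0.46496913602832024, 0.16993979330394582, 1.5176917339649234, 0.00011952253961253164, 1.4540344803162675, -0.7140058691755808] [0.45182597203452485, 0.23957202906631236, 0.3015373838745987] [0.19466668661582087, 0.980869449138827, 2.4344478300985172e-05, -6.538698836315567e-05]
[[-2.13044190e-04 -9.54482280e-01 -2.98267551e-01  7.55610942e-02]
 [ 9.99999946e-01 -2.78210687e-04  1.76026498e-04  6.85533417e-04]
 [-2.50995393e-04 -2.98267497e-01  9.54482288e-01 -1.72782229e-01]
 [ 0.00000000e+00  0.00000000e+00  0.00000000e+00  1.00000000e+00]]
```

View pics/w2.png

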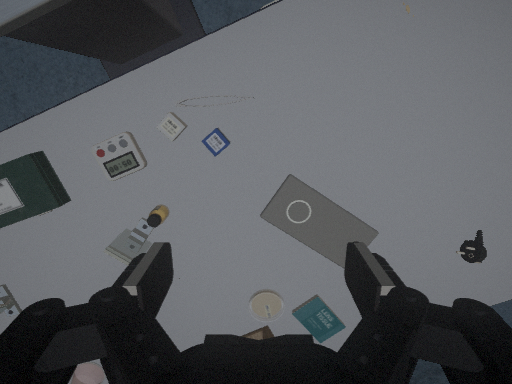

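```bash
cat > k.py <<'E'
from h import *
from scipy.optimize import least_squares
a2,a3,HL,D=.555,.418,-.197,.0118
lim=np.array([[-3.11,3.11],[-.84,2.01],[.21,2.61],[-1.34,4.49],[.05,2.63],[-2.56,2.56]])
def fk(q,L):
    R1=Ro.from_euler('z',q[0]);R23=R1*Ro.from_euler('y',q[1]+q[2])
    R=R23*Ro.from_euler('z',q[3])*Ro.from_euler('y',q[4])*Ro.from_euler('z',q[5]+np.pi/2)
    p=R1.apply([a2*np.sin(q[1]),D,HL+L+a2*np.cos(q[1])])+R23.apply([0,0,a3])+R.apply([0,0,L])
    return p,R
def ik(p,R,L):
    w=p-R.as_matrix()[:,2]*L; r=np.hypot(*w[:2]); q1=np.arctan2(w[1],w[0])-np.arcsin(D/r); r=np.sqrt(r*r-D*D); z=w[2]-HL-L
    c=(r*r+z*z-a2**2-a3**2)/(2*a2*a3); q3=np.arccos(np.clip(c,-1,1)); q2=np.arctan2(r,z)-np.arctan2(a3*np.sin(q3),a2+a3*np.cos(q3))
    M=(Ro.from_euler('z',q1)*Ro.from_euler('y',q2+q3)).inv()*R*Ro.from_euler('z',-np.pi/2)
    e=M.as_euler('ZYZ'); 
    q=np.array([q1,q2,q3,*e])
    if q[4]<0: q[4]*=-1;q[3]+=np.pi;q[5]+=np.pi
    q[3]=(q[3]+1.34)%(2*np.pi)-1.34; q[5]=(q[5]+np.pi)%(2*np.pi)-np.pi
    return q,abs(c)<=1 and ((q>lim[:,0])&(q<lim[:,1])).all()
def Rtool(xs,zs,th,sg):  # th: angle of tool below -x_s ... a=-z sin(th) - x cos(th)
    ys=np.cross(zs,xs);a=-np.array(zs)*np.sin(th)-np.array(xs)*np.cos(th);y=sg*ys
    return Ro.from_matrix(np.stack([np.cross(y,a),y,a],1))
E
cat > plan.py <<'E'
from k import *
f=np.load('wrist2.npz');i={k:float(f[k]) for k in('fx','fy','cx','cy')};T=f['T'];p=f['p']
s=ray(130,245,.083,i,T)
sub=p[185:240,270:330].max(-1);m=np.argwhere(sub>150)+[185,270]
b=np.array([ray(u,v,.008,i,T)[:2] for v,u in m]);ring=np.array(cv2.minEnclosingCircle((b*1000).astype(np.float32))[0])/1000
print('ring',ring,np.ptp(b,axis=0),len(b))
A,B=ray(291,175,.008,i,T)[:2],ray(378,232,.008,i,T)[:2];e=(B-A)/np.linalg.norm(B-A);print('base edge',A,B,np.linalg.norm(B-A),e)
E
python3 - <<'E'
from plan import *
xs=np.array([.535,-.845,0]);zs=np.array([0,0,1.]);c=np.array([.514,-.012,.0455])
rx=np.r_[e,0]
for L in(.27,.33):
  for th in np.radians([25,35,45,55,65]):
    for sg in(1,-1):
        R=Rtool(xs,zs,th,sg);a=R.as_matrix()[:,2];q,ok=ik(c+[0,0,.01]+.019*a,R,L)
        R2=Rtool(np.array([0,0,1.]),-rx,th,sg);a=R2.as_matrix()[:,2];q2,ok2=ik(np.r_[ring,.09]+.0175*rx+.019*a,R2,L)
        print(L,np.degrees(th).round(),sg,q.round(2),ok,q2.round(2),ok2)
E
```

```text
ring [0.57812244 0.26058563] [0.03973738 0.03889539] 30
base edge [0.5143555  0.27183654] [0.66665701 0.37477697] 0.18382731153985363 [0.82850316 0.55998439]
0.27 25.0 1 [-0.33  0.77  1.63  0.61  1.73 -1.13] True [ 0.37  0.41  1.84  0.21  0.47 -1.95] True
0.27 25.0 -1 [-0.33  0.77  1.63  0.61  1.73  2.01] True [0.37 0.41 1.84 0.21 0.47 1.19] True
0.27 35.0 1 [-0.31  0.7   1.66  0.56  1.6  -1.1 ] True [ 0.36  0.39  1.95  0.59  0.24 -2.34] True
0.27 35.0 -1 [-0.31  0.7   1.66  0.56  1.6   2.04] True [0.36 0.39 1.95 0.59 0.24 0.8 ] True
0.27 45.0 1 [-0.28  0.63  1.7   0.49  1.47 -1.07] True [0.34 0.38 2.06 1.94 0.19 2.58] False
0.27 45.0 -1 [-0.28  0.63  1.7   0.49  1.47  2.08] True [ 0.34  0.38  2.06  1.94  0.19 -0.56] True
0.27 55.0 1 [-0.24  0.56  1.74  0.42  1.32 -1.01] True [0.33 0.41 2.15 2.58 0.42 1.94] True
0.27 55.0 -1 [-0.24  0.56  1.74  0.42  1.32  2.13] True [ 0.33  0.41  2.15  2.58  0.42 -1.2 ] True
0.27 65.0 1 [-0.2   0.5   1.79  0.34  1.18 -0.94] True [0.31 0.46 2.23 2.74 0.7  1.76] True
0.27 65.0 -1 [-0.2   0.5   1.79  0.34  1.18  2.2 ] True [ 0.31  0.46  2.23  2.74  0.7
[... 268 characters left out ...]
0.36  2.04  0.79  0.2  -2.55] True
0.33 35.0 -1 [-0.35  0.78  1.57  0.52  1.63  2.02] True [0.34 0.36 2.04 0.79 0.2  0.59] True
0.33 45.0 1 [-0.32  0.69  1.62  0.47  1.49 -1.09] True [0.32 0.36 2.17 2.23 0.25 2.26] True
0.33 45.0 -1 [-0.32  0.69  1.62  0.47  1.49  2.06] True [ 0.32  0.36  2.17  2.23  0.25 -0.88] True
0.33 55.0 1 [-0.28  0.61  1.69  0.4   1.35 -1.04] True [0.29 0.4  2.28 2.65 0.54 1.83] True
0.33 55.0 -1 [-0.28  0.61  1.69  0.4   1.35  2.11] True [ 0.29  0.4   2.28  2.65  0.54 -1.31] True
0.33 65.0 1 [-0.23  0.53  1.75  0.32  1.19 -0.96] True [0.27 0.49 2.37 2.76 0.87 1.69] True
0.33 65.0 -1 [-0.23  0.53  1.75  0.32  1.19  2.18] True [ 0.27  0.49  2.37  2.76  0.87 -1.46] True
```

```bash
cat >> k.py <<'E'
def rows(pt,Rt,n,s=None):
    """equal rows from the current pose to pt,Rt (constant twist): prints tool-frame row numbers"""
    s=s or env.get_state();R=Ro.from_quat(s['orientation']);dr=(R.inv()*Rt).as_rotvec()
    st=Ro.from_rotvec(dr/n);S=np.zeros((3,3));Rk=np.eye(3)
    for k in range(n): S+=Rk;Rk=Rk@st.as_matrix()
    t=np.linalg.solve(S,R.inv().apply(pt-s['position']))
    print('rows',n,'t',(t/.05).round(3),'a',(np.degrees(dr/n)/8).round(3),'| mm/row',np.linalg.norm(t)*1e3,'deg/row',np.degrees(np.linalg.norm(dr)/n))
    X=s['position'].copy();Rk=R
    for k in range(n):
        X=X+Rk.apply(t);Rk=Rk*st
        if (k+1)%3==0: print('  ',k+1,X.round(3),ik(X,Rk,.3)[0].round(2))
E
python3 - <<'E'
from k import *
for n in('scene','side','wrist2'):
    f=np.load(n+('' if '2' in n else '0')+'.npz');i={k:float(f[k]) for k in('fx','fy','cx','cy')};d=f['d']
    C=cloud(d,i,f['T'])[d>0]
    C=C[(C[:,0]>.4)&(C[:,0]<.85)&(C[:,1]>-.45)&(C[:,1]<.08)&(C[:,2]>.025)&(C[:,2]<.2)]
    H={}
    for x in C: k=(int(np.floor(x[0]/.05))*5,int(np.floor(x[1]/.05))*5);H.setdefault(k,[]).append(x[2])
    print(n,{k:(len(v),round(max(v)*1e3)) for k,v in sorted(H.items()) if len(v)>6})
th=np.radians(30);xs=np.array([.533,-.846,0]);c=np.array([.514,-.012,.0455])
R=Rtool(xs,np.array([0,0,1.]),th,1);a=R.as_matrix()[:,2]
g=c+[0,0,.01]+.019*a;print('grasp',g,a)
pre=g-.12*a
print('pre',pre); rows(pre+[0,0,.08],R,18)
E
```

```text
scene {(40, -25): (22, 33), (40, -20): (34, 33), (40, -15): (52, 34), (40, -10): (22, 33), (45, -5): (88, 83), (45, 0): (55, 47), (45, 5): (52, 46), (50, -35): (136, 82), (50, -30): (88, 82), (50, -5): (258, 82), (50, 0): (35, 75), (55, -35): (28, 36), (60, -35): (26, 35), (70, -40): (99, 155), (70, -30): (131, 105), (70, -25): (80, 103), (70, -20): (145, 89), (70, -15): (34, 63), (75, -40): (167, 153), (75, -35): (11, 166), (75, -30): (19, 170), (75, -25): (36, 103), (75, -20): (54, 88), (75, -15): (69, 74), (75, -5): (105, 71), (75, 0): (75, 60), (75, 5): (51, 60), (80, -35): (113, 177), (80, -30): (424, 177), (80, -25): (92, 119), (80, -20): (273, 118), (80, -15): (291, 105), (80, -10): (85, 74), (80, -5): (177, 104), (80, 0): (191, 102), (80, 5): (132, 104)}
side {(40, -30): (20, 35), (40, -25): (53, 36), (40, -20): (55, 36), (40, -15): (64, 37), (40, -10): (17, 35), (45, -5): (44, 83), (45, 0): (76, 49), (50, -35): (225, 85), (50, -30): (70, 84), (50, -5): (233, 85), (50, 0): (9, 75), (55, -35): (75, 39), (60, -35): (101, 38), (65, -45): (55, 27), (70, -45): (76, 27), (70, -40):
[... 606 characters left out ...]
, 0): (64, 68), (70, -30): (79, 44), (70, -25): (129, 43), (75, -25): (17, 34)}
grasp [0.50522912 0.00192151 0.04599931] [-0.4616253   0.73271107 -0.50003657]
pre [ 0.56062416 -0.08600382  0.10600369]
rows 18 t [-0.355 -0.221 -0.049] a [-0.127  0.406  0.221] | mm/row 21.047407214920455 deg/row 3.8344039624045445
   3 [0.491 0.184 0.307] [ 0.25  0.24  1.42  0.14  1.57 -0.84]
   6 [0.521 0.128 0.301] [ 0.07  0.33  1.35  0.27  1.69 -0.91]
   9 [0.544 0.072 0.284] [-0.08  0.43  1.29  0.36  1.8  -0.96]
   12 [0.559 0.016 0.259] [-0.21  0.54  1.25  0.44  1.9  -0.98]
   15 [ 0.564 -0.037  0.225] [-0.33  0.65  1.23  0.51  1.98 -0.98]
   18 [ 0.561 -0.086  0.186] [-0.43  0.76  1.23  0.56  2.05 -0.97]
```

Call:
play_rows:
  targets:
    - {"tx":-0.355,"ty":-0.22,"tz":-0.05,"ax":-0.127,"ay":0.406,"az":0.221,"gripper":0}
    - {"tx":-0.355,"ty":-0.22,"tz":-0.05,"ax":-0.127,"ay":0.406,"az":0.221,"gripper":0}
    - {"tx":-0.355,"ty":-0.22,"tz":-0.05,"ax":-0.127,"ay":0.406,"az":0.221,"gripper":0}
    - {"tx":-0.355,"ty":-0.22,"tz":-0.05,"ax":-0.127,"ay":0.406,"az":0.221,"gripper":0}
    - {"tx":-0.355,"ty":-0.22,"tz":-0.05,"ax":-0.127,"ay":0.406,"az":0.221,"gripper":0}
    - {"tx":-0.355,"ty":-0.22,"tz":-0.05,"ax":-0.127,"ay":0.406,"az":0.221,"gripper":0}
    - {"tx":-0.355,"ty":-0.22,"tz":-0.05,"ax":-0.127,"ay":0.406,"az":0.221,"gripper":0}
    - {"tx":-0.355,"ty":-0.22,"tz":-0.05,"ax":-0.127,"ay":0.406,"az":0.221,"gripper":0}
    - {"tx":-0.355,"ty":-0.22,"tz":-0.05,"ax":-0.127,"ay":0.406,"az":0.221,"gripper":0}
    - {"tx":-0.355,"ty":-0.22,"tz":-0.05,"ax":-0.127,"ay":0.406,"az":0.221,"gripper":0}
    - {"tx":-0.355,"ty":-0.22,"tz":-0.05,"ax":-0.127,"ay":0.406,"az":0.221,"gripper":0}
    - {"tx":-0.355,"ty":-0.22,"tz":-0.05,"ax":-0.127,"ay":0.406,"az":0.221,"gripper":0}
    - {"tx":-0.355,"ty":-0.22,"tz":-0.05,"ax":-0.127,"ay":0.406,"az":0.221,"gripper":0}
    - {"tx":-0.355,"ty":-0.22,"tz":-0.05,"ax":-0.127,"ay":0.406,"az":0.221,"gripper":0}
    - {"tx":-0.355,"ty":-0.22,"tz":-0.05,"ax":-0.127,"ay":0.406,"az":0.221,"gripper":0}

```text
t: 2.75
position: [0.5613, -0.0314, 0.2217]
orientation: [0.389, 0.816, 0.205, -0.376]
ft_force: [1.1, 0.5, -0.1]
grip_width: 0.998
```

```bash
python3 - <<'E'
from k import *
s=env.get_state();q=s['q'];print(s['t'],q.round(3),s['position'],np.linalg.norm(s['ft_force']))
for L in(.24,.27,.3,.33): p,R=fk(q,L);print(L,p.round(3),(R.inv()*Ro.from_quat(s['orientation'])).magnitude())
p,d,i,T=cap('wrist');cv2.imwrite('pics/w3.png',p[...,::-1]);np.savez('wrist3.npz',p=p,d=d,T=T,**{k:i[k] for k in('fx','fy','cx','cy')})
th=np.radians(30);xs=np.array([.533,-.846,0]);c=np.array([.514,-.012,.0455])
R=Rtool(xs,np.array([0,0,1.]),th,1);a=R.as_matrix()[:,2]
g=c+[0,0,.01]+.019*a;rows(g-.09*a,R,6)
E
```

```text
2.75 [-0.349  0.684  1.21   0.494  1.989 -1.005] [ 0.56134203 -0.03140175  0.22166929] 1.1962341948698219
0.24 [ 0.597 -0.094  0.188] 2.9893669801409083e-16
0.27 [ 0.584 -0.075  0.199] 2.9893669801409083e-16
0.3 [ 0.57  -0.057  0.21 ] 2.9893669801409083e-16
0.33 [ 0.556 -0.038  0.221] 2.9893669801409083e-16
rows 6 t [-0.372 -0.104  0.199] a [-0.069  0.187  0.099] | mm/row 21.713415159524903 deg/row 1.7817717314841426
   3 [ 0.556 -0.051  0.154] [-0.37  0.73  1.32  0.52  1.92 -1.03]
   6 [ 0.547 -0.064  0.091] [-0.41  0.81  1.38  0.54  1.86 -1.07]
```

View pics/w3.png

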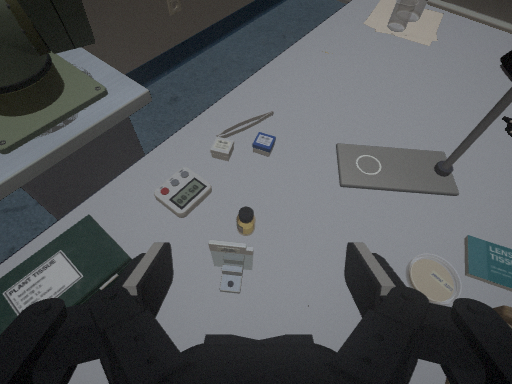

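```bash
sed -i 's/ik(X,Rk,.3)/ik(X,Rk,.335)/' k.py; python3 - <<'E'
from k import *
f=np.load('wrist3.npz');i={k:float(f[k]) for k in('fx','fy','cx','cy')};d=f['d'];T=f['T']
C=cloud(d,i,T)[225:275,195:270].reshape(-1,3)
s=C[(C[:,2]>.03)&(C[:,2]<.095)&(np.hypot(C[:,0]-.514,C[:,1]+.012)<.04)]
w,V=np.linalg.eigh(np.cov(s[:,:2].T));n,l=V[:,0],V[:,1];L=s[:,:2]@l
mid=(np.percentile(L,1)+np.percentile(L,99))/2*l+np.median(s[:,:2]@n)*n
print(len(s),'n',n.round(3),'mid',mid.round(4),'width',np.percentile(L,99)-np.percentile(L,1),'z',s[:,2].max(),'thick',np.ptp(s[:,:2]@n))
A,B=ray(210,243,.083,i,T),ray(253,250,.083,i,T);print(A,B,np.linalg.norm(A-B),(A+B)/2)
E
```

```text
859 n [ 0.539 -0.842] mid [ 0.5169 -0.0127] width 0.048854432201907716 z 0.08442952201052012 thick 0.006475612348611104
[ 0.49742193 -0.02472988  0.083     ] [ 0.53926773 -0.00141344  0.083     ] 0.047903318912017274 [ 0.51834483 -0.01307166  0.083     ]
```

Call:
play_rows:
  targets:
    - {"tx":-0.37,"ty":-0.08,"tz":0.2,"ax":-0.07,"ay":0.187,"az":0.1,"gripper":0}
    - {"tx":-0.37,"ty":-0.08,"tz":0.2,"ax":-0.07,"ay":0.187,"az":0.1,"gripper":0}
    - {"tx":-0.37,"ty":-0.08,"tz":0.2,"ax":-0.07,"ay":0.187,"az":0.1,"gripper":0}
    - {"tx":-0.37,"ty":-0.08,"tz":0.2,"ax":-0.07,"ay":0.187,"az":0.1,"gripper":0}
    - {"tx":-0.37,"ty":-0.08,"tz":0.2,"ax":-0.07,"ay":0.187,"az":0.1,"gripper":0}
    - {"tx":-0.37,"ty":-0.08,"tz":0.2,"ax":-0.07,"ay":0.187,"az":0.1,"gripper":0}
    - {"tx":0,"ty":0,"tz":0,"ax":0,"ay":0,"az":0,"gripper":0}

```text
t: 3.5
position: [0.552, -0.0554, 0.0927]
orientation: [0.417, 0.759, 0.242, -0.438]
ft_force: [-0.0, -0.8, 0.4]
grip_width: 0.996
```

```bash
python3 - <<'E'
from k import *
s=env.get_state();print(s['t'],s['q'].round(3),s['position'],s['ft_force'])
th=np.radians(30);xs=np.array([.537,-.844,0]);c=np.array([.516,-.0125,.0455])
R=Rtool(xs,np.array([0,0,1.]),th,1);a=R.as_matrix()[:,2]
g=c+[0,0,.01]+.021*a;rows(g,R,5)
E
```

```text
3.5 [-0.425  0.863  1.314  0.524  1.887 -1.079] [ 0.55201401 -0.05544346  0.09270852] [-0.01001328 -0.76764691  0.4396607 ]
rows 5 t [-0.018 -0.03   0.351] a [ 0.002 -0.001  0.002] | mm/row 17.628405677368644 deg/row 0.024491811341069803
   3 [ 0.525 -0.02   0.064] [-0.39  0.84  1.44  0.54  1.78 -1.11]
```

Call:
play_rows:
  targets:
    - {"tx":-0.04,"ty":-0.07,"tz":0.2,"ax":0,"ay":0,"az":0,"gripper":0}
    - {"tx":-0.04,"ty":-0.08,"tz":0.35,"ax":0,"ay":0,"az":0,"gripper":0}
    - {"tx":-0.01,"ty":0,"tz":0.4,"ax":0,"ay":0,"az":0,"gripper":0}
    - {"tx":0,"ty":0,"tz":0.4,"ax":0,"ay":0,"az":0,"gripper":0}
    - {"tx":0,"ty":0,"tz":0.4,"ax":0,"ay":0,"az":0,"gripper":0}
    - {"tx":0,"ty":0,"tz":0,"ax":0,"ay":0,"az":0,"gripper":0}

```text
t: 4.1
position: [0.507, 0.0045, 0.0493]
orientation: [0.415, 0.762, 0.242, -0.435]
ft_force: [0.0, -0.2, -0.7]
grip_width: 1.002
```

```bash
python3 - <<'E'
from k import *
s=env.get_state();print(s['t'],s['q'].round(3),s['position'],s['ft_force'])
p,d,i,T=cap('wrist');cv2.imwrite('pics/w4.png',p[...,::-1])
th=np.radians(30);xs=np.array([.537,-.844,0]);c=np.array([.516,-.0125,.0455])
R=Rtool(xs,np.array([0,0,1.]),th,1);a=R.as_matrix()[:,2]
g=c+[0,0,.01]+.021*a;rows(g,R,1)
E
```

```text
4.1 [-0.373  0.832  1.528  0.54   1.704 -1.146] [0.50699102 0.00452055 0.04932133] [ 0.02838526 -0.16322135 -0.7081695 ]
rows 1 t [-0.074 -0.041  0.056] a [0.016 0.048 0.059] | mm/row 5.08239731168935 deg/row 0.6214333376847172
```

View pics/w4.png

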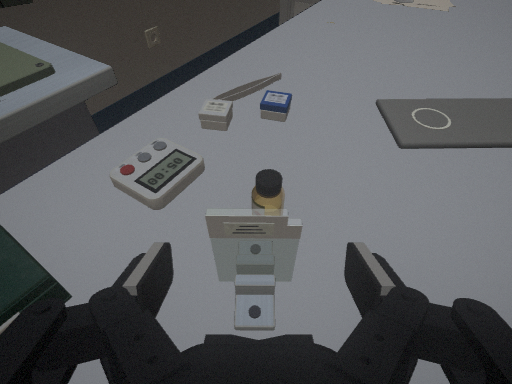

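Call:
play_rows:
  targets:
    - {"tx":-0.05,"ty":-0.04,"tz":0.06,"ax":0,"ay":0.05,"az":0.06,"gripper":0}
    - {"tx":0,"ty":0,"tz":0,"ax":0,"ay":0,"az":0,"gripper":0.2}
    - {"tx":0,"ty":0,"tz":0,"ax":0,"ay":0,"az":0,"gripper":0.35}
    - {"tx":0,"ty":0,"tz":0,"ax":0,"ay":0,"az":0,"gripper":0.6}
    - {"tx":0,"ty":0,"tz":0,"ax":0,"ay":0,"az":0,"gripper":0.8}
    - {"tx":0,"ty":0,"tz":0,"ax":0,"ay":0,"az":0,"gripper":1}
    - {"tx":0,"ty":0,"tz":0,"ax":0,"ay":0,"az":0,"gripper":1}
    - {"tx":0,"ty":0,"tz":0,"ax":0,"ay":0,"az":0,"gripper":1}

```text
t: 4.95
position: [0.5062, 0.0026, 0.045]
orientation: [0.418, 0.758, 0.242, -0.438]
ft_force: [-0.5, -0.2, 0.3]
grip_width: 0.0
```

```bash
python3 - <<'E'
from k import *
s=env.get_state();print(s['t'],s['q'].round(3),s['position'],s['ft_force'],s['grip_width'])
R=Ro.from_quat(s['orientation']);rows(s['position']+[0,0,.05],R,5)
E
```

```text
4.95 [-0.378  0.84   1.53   0.541  1.702 -1.144] [0.50623857 0.00257062 0.04495832] [-0.4518604  -0.15415995  0.34299196] 0.0001416393132493317
rows 5 t [ 0.173  0.    -0.1  ] a [0. 0. 0.] | mm/row 10.000000000000004 deg/row 0.0
   3 [0.506 0.003 0.075] [-0.37  0.8   1.52  0.55  1.74 -1.11]
```

The fingers shut fully (width 0), so the slide isn't between the pads. I'll look before doing anything else.

```bash
python3 - <<'E'
from k import *
A=[]
p,d,i,T=cap('wrist');A.append(p);C=cloud(d,i,T)
p2,d2,i2,T2=cap('side');A.append(cv2.resize(p2[170:260,200:320],(512,384)))
cv2.imwrite('pics/w5.png',cv2.resize(np.hstack(A),(800,300))[...,::-1])
np.savez('wrist5.npz',p=p,d=d,T=T,**{k:i[k] for k in('fx','fy','cx','cy')})
E
```

View pics/w5.png

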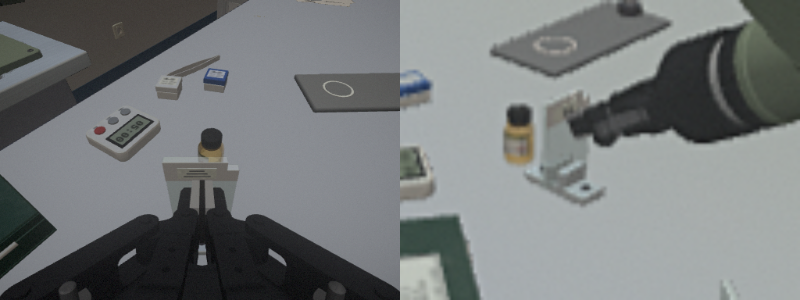

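```bash
python3 - <<'E'
from k import *
f=np.load('wrist5.npz');i={k:float(f[k]) for k in('fx','fy','cx','cy')};d=f['d'];p=f['p']
Tc=np.array(cams.camera_info('wrist')['T_tool_cam']);C=cloud(d,i,Tc)
# columns: view px -> full: u=*1.28, v=*1.28
for nm,(u0,u1,v0,v1) in dict(slide=(212,300,205,238),tips=(235,285,225,300)).items():
    c=C[v0:v1,u0:u1].reshape(-1,3);print(nm,c.min(0).round(3),c.max(0).round(3),np.percentile(c,[5,50,95],axis=0).round(3).tolist())
for v in range(200,330,6): print(v,[tuple((C[v,u]*1e3).round().astype(int)) for u in(225,250,262,290)])
E
```

```text
slide [-0.029 -0.036 -0.173] [0.076 0.036 0.069] [[0.002, -0.021, -0.037], [0.014, -0.0, -0.031], [0.024, 0.021, -0.022]]
tips [-0.005 -0.012 -0.173] [ 0.076  0.016 -0.02 ] [[0.002, -0.009, -0.087], [0.011, 0.001, -0.064], [0.013, 0.011, -0.025]]
200 [(np.int64(-10), np.int64(-28), np.int64(73)), (np.int64(-11), np.int64(-6), np.int64(74)), (np.int64(3), np.int64(4), np.int64(35)), (np.int64(-10), np.int64(29), np.int64(72))]
206 [(np.int64(24), np.int64(-16), np.int64(-34)), (np.int64(24), np.int64(-3), np.int64(-34)), (np.int64(24), np.int64(3), np.int64(-34)), (np.int64(24), np.int64(17), np.int64(-35))]
212 [(np.int64(21), np.int64(-16), np.int64(-33)), (np.int64(21), np.int64(-3), np.int64(-33)), (np.int64(21), np.int64(3), np.int64(-34)), (np.int64(21), np.int64(17), np.int64(-33))]
218 [(np.int64(16), np.int64(-16), np.int64(-31)), (np.int64(17), np.int64(-3), np.int64(-32)), (np.int64(17), np.int64(3), np.int64(-31)), (np.int64(17), np.int64(17), np.int64(-32))]
224 [(np.int64(12), np.int64(-17), np.int64(-30)), (np.int64(12), np.int64(-4), np.int64(-30)), (np.int64(12), np.i
[... 2509 characters left out ...]
-101)), (np.int64(0), np.int64(-2), np.int64(-79)), (np.int64(-9), np.int64(2), np.int64(-68)), (np.int64(17), np.int64(10), np.int64(-100))]
314 [(np.int64(17), np.int64(-9), np.int64(-103)), (np.int64(-2), np.int64(-2), np.int64(-79)), (np.int64(-54), np.int64(3), np.int64(-19)), (np.int64(17), np.int64(10), np.int64(-102))]
320 [(np.int64(17), np.int64(-8), np.int64(-105)), (np.int64(-6), np.int64(-2), np.int64(-78)), (np.int64(-56), np.int64(3), np.int64(-22)), (np.int64(18), np.int64(9), np.int64(-106))]
326 [(np.int64(17), np.int64(-8), np.int64(-107)), (np.int64(-7), np.int64(-2), np.int64(-81)), (np.int64(-63), np.int64(3), np.int64(-19)), (np.int64(17), np.int64(9), np.int64(-107))]
```

```bash
python3 - <<'E'
from k import *
Tc=np.array(cams.camera_info('wrist')['T_tool_cam'])
for n in('wrist0','wrist3','wrist5'):
    f=np.load(n+'.npz');i={k:float(f[k]) for k in('fx','fy','cx','cy')};C=cloud(f['d'],i,Tc)
    m=(C[...,2]<-.005)&(C[...,2]>-.16)&(abs(C[...,0])<.03)&(abs(C[...,1])<.06)
    if n=='wrist5': m&=(f['p'].max(-1)<70)
    c=C[m]
    print(n,len(c),[ (lo,((c[:,2]>lo)&(c[:,2]<=lo+.005)).sum()) for lo in np.arange(-.06,0,.005).round(3)])
    t=c[c[:,2]>np.percentile(c[:,2],97)];print(' tips x',t[:,0].min().round(3),t[:,0].max().round(3),'y',np.unique(t[:,1].round(2)),'z',t[:,2].max().round(3))
E
```

```text
wrist0 28381 [(np.float64(-0.06), np.int64(638)), (np.float64(-0.055), np.int64(550)), (np.float64(-0.05), np.int64(387)), (np.float64(-0.045), np.int64(66)), (np.float64(-0.04), np.int64(0)), (np.float64(-0.035), np.int64(0)), (np.float64(-0.03), np.int64(0)), (np.float64(-0.025), np.int64(0)), (np.float64(-0.02), np.int64(0)), (np.float64(-0.015), np.int64(0)), (np.float64(-0.01), np.int64(0)), (np.float64(-0.005), np.int64(0))]
 tips x -0.012 0.012 y [-0.05 -0.04  0.04  0.05  0.06] z -0.042
wrist3 28348 [(np.float64(-0.06), np.int64(641)), (np.float64(-0.055), np.int64(543)), (np.float64(-0.05), np.int64(381)), (np.float64(-0.045), np.int64(75)), (np.float64(-0.04), np.int64(0)), (np.float64(-0.035), np.int64(0)), (np.float64(-0.03), np.int64(0)), (np.float64(-0.025), np.int64(0)), (np.float64(-0.02), np.int64(0)), (np.float64(-0.015), np.int64(0)), (np.float64(-0.01), np.int64(0)), (np.float64(-0.005), np.int64(0))]
 tips x -0.011 0.012 y [-0.05 -0.04  0.04  0.05  0.06] z -0.042
wrist5 38563 [(np.float64(-0.06), np.int64(211)), (np.float64(-0.055), np.int64(194)), (np.float64(-0.05), np.int64(166)), (np.float64(-0.045), np.int64(147)), (np.float64(-0.04), np.int64(97)), (np.float64(-0.035), np.int64(36)), (np.float64(-0.03), np.int64(26)), (np.float64(-0.025), np.int64(0)), (np.float64(-0.02), np.int64(0)), (np.float64(-0.015), np.int64(0)), (np.float64(-0.01), np.int64(0)), (np.float64(-0.005), np.int64(0))]
 tips x -0.011 0.017 y [-0.01 -0.    0.01] z -0.025
```

The fingertips seen by the wrist camera end about 28 mm short of the nominal TCP (−42 mm open, −28 mm shut). The slide still stands untouched, so I'll open, go 28 mm further along the tool and close again.

Call:
play_rows:
  targets:
    - {"tx":0,"ty":0,"tz":0,"ax":0,"ay":0,"az":0,"gripper":0}
    - {"tx":0,"ty":0,"tz":0,"ax":0,"ay":0,"az":0,"gripper":0}
    - {"tx":0,"ty":0,"tz":0,"ax":0,"ay":0,"az":0,"gripper":0}
    - {"tx":0,"ty":0,"tz":0,"ax":0,"ay":0,"az":0,"gripper":0}
    - {"tx":0,"ty":0,"tz":0,"ax":0,"ay":0,"az":0,"gripper":0}
    - {"tx":0,"ty":0,"tz":0,"ax":0,"ay":0,"az":0,"gripper":0}
    - {"tx":0.05,"ty":0,"tz":0.15,"ax":0,"ay":0,"az":0,"gripper":0}
    - {"tx":0.1,"ty":0,"tz":0.2,"ax":0,"ay":0,"az":0,"gripper":0}
    - {"tx":0.1,"ty":0,"tz":0.2,"ax":0,"ay":0,"az":0,"gripper":0}
    - {"tx":0,"ty":0,"tz":0,"ax":0,"ay":0,"az":0,"gripper":0}

```text
t: 6.05
position: [0.4887, 0.0296, 0.0424]
orientation: [0.417, 0.758, 0.241, -0.439]
ft_force: [0.3, -0.2, 0.3]
grip_width: 1.0
```

```bash
python3 - <<'E'
from k import *
s=env.get_state();print(s['t'],s['position'],s['ft_force'],s['grip_width'])
p,d,i,T=cap('wrist');cv2.imwrite('pics/w6.png',p[...,::-1])
np.savez('wrist6.npz',p=p,d=d,T=T,**{k:i[k] for k in('fx','fy','cx','cy')})
C=cloud(d,i,np.array(i['T_tool_cam']))
for v in range(190,320,8): print(v,[tuple((C[v,u]*1e3).round().astype(int).tolist()) for u in(220,250,290)])
E
```

```text
6.05 [0.48866801 0.02958584 0.04239578] [ 0.2816919  -0.1556972   0.29704693] 0.9998613875775803
190 [(-3, -33, 79), (-4, -7, 81), (-3, 29, 79)]
198 [(-8, -32, 71), (-8, -6, 72), (-8, 29, 73)]
206 [(-13, -32, 65), (-12, -6, 63), (-12, 28, 64)]
214 [(-16, -31, 55), (-17, -6, 57), (-17, 27, 57)]
222 [(-21, -30, 49), (-21, -6, 49), (-6, 23, 14)]
230 [(76, 1, -173), (-25, -6, 42), (-25, 26, 43)]
238 [(-28, -29, 36), (-29, -6, 37), (-28, 25, 35)]
246 [(-32, -28, 29), (-32, -5, 29), (-32, 25, 30)]
254 [(12, -16, -60), (12, -3, -59), (12, 14, -60)]
262 [(10, -15, -63), (10, -3, -63), (10, 14, -63)]
270 [(5, -16, -61), (6, -3, -62), (5, 15, -61)]
278 [(-1, -16, -58), (0, -3, -59), (0, 15, -60)]
286 [(-9, -17, -53), (-8, -3, -54), (-8, 16, -54)]
294 [(-16, -18, -49), (-16, -3, -49), (-16, 16, -49)]
302 [(-25, -19, -44), (-25, -3, -44), (-25, 17, -44)]
310 [(-33, -20, -40), (-34, -4, -39), (-34, 18, -39)]
318 [(-44, -21, -33), (-44, -4, -33), (-44, 19, -33)]
```

View pics/w6.png

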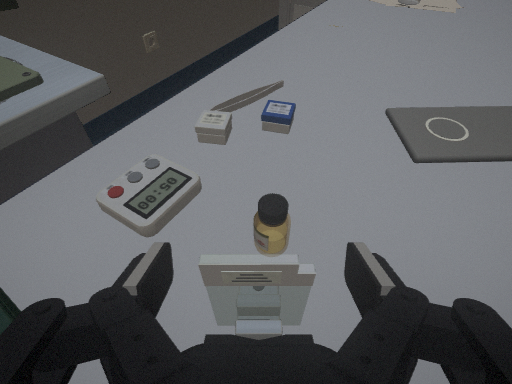

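The slide is now between the pads, but they sit high (slide top at tool x of about +12 mm, and the notch is beside the right pad). I'll go down about 12 mm and close.

Call:
play_rows:
  targets:
    - {"tx":-0.1,"ty":0,"tz":0.03,"ax":0,"ay":0,"az":0,"gripper":0}
    - {"tx":-0.11,"ty":0,"tz":0.03,"ax":0,"ay":0,"az":0,"gripper":0}
    - {"tx":0,"ty":0,"tz":0,"ax":0,"ay":0,"az":0,"gripper":0.2}
    - {"tx":0,"ty":0,"tz":0,"ax":0,"ay":0,"az":0,"gripper":0.35}
    - {"tx":0,"ty":0,"tz":0,"ax":0,"ay":0,"az":0,"gripper":0.6}
    - {"tx":0,"ty":0,"tz":0,"ax":0,"ay":0,"az":0,"gripper":0.8}
    - {"tx":0,"ty":0,"tz":0,"ax":0,"ay":0,"az":0,"gripper":0.9}
    - {"tx":0,"ty":0,"tz":0,"ax":0,"ay":0,"az":0,"gripper":0.9}
    - {"tx":0,"ty":0,"tz":0,"ax":0,"ay":0,"az":0,"gripper":0.9}

```text
t: 7.0
position: [0.4916, 0.0257, 0.0315]
orientation: [0.418, 0.758, 0.242, -0.438]
ft_force: [-0.4, -0.7, 0.7]
grip_width: 0.569
```

```bash
python3 - <<'E'
from k import *
s=env.get_state();print(s['t'],s['q'].round(3),s['position'],s['orientation'],s['ft_force'],s['grip_width'])
p,d,i,T=cap('wrist');cv2.imwrite('pics/w7.png',p[...,::-1])
np.savez('wrist7.npz',p=p,d=d,T=T,**{k:i[k] for k in('fx','fy','cx','cy')})
C=cloud(d,i,np.array(i['T_tool_cam']))
for v in range(236,320,8): print(v,[tuple((C[v,u]*1e3).round().astype(int).tolist()) for u in(225,250,280)])
R=Ro.from_quat(s['orientation']);rows(s['position']+[0,0,.05],R,5)
E
```

```text
7.0 [-0.355  0.834  1.596  0.556  1.642 -1.162] [0.49162582 0.02572142 0.03148205] [ 0.41800735  0.75833219  0.24171638 -0.43792161] [-0.44856099 -0.73617099  0.67887455] 0.5685538031498562
236 [(22, -13, -64), (23, -3, -64), (22, 10, -64)]
244 [(18, -13, -63), (19, -3, -63), (18, 10, -63)]
252 [(14, -13, -61), (13, -3, -60), (13, 10, -60)]
260 [(8, -14, -57), (8, -3, -57), (8, 10, -58)]
268 [(0, -15, -52), (0, -3, -52), (1, 11, -53)]
276 [(-6, -15, -49), (-6, -3, -49), (-7, 11, -48)]
284 [(-14, -16, -44), (-14, -3, -44), (-13, 12, -45)]
292 [(-21, -17, -40), (-22, -4, -40), (-22, 12, -40)]
300 [(-31, -18, -34), (-31, -4, -35), (-30, 13, -36)]
308 [(-40, -18, -29), (-33, -4, -38), (-34, 13, -37)]
316 [(-51, -19, -24), (-36, -4, -42), (-36, 12, -42)]
rows 5 t [ 0.173  0.    -0.1  ] a [-0. -0.  0.] | mm/row 9.99588041674827 deg/row 0.000820947104717472
   3 [0.492 0.026 0.061] [-0.34  0.79  1.59  0.57  1.68 -1.13]
```

Call:
play_rows:
  targets:
    - {"tx":0.08,"ty":0,"tz":-0.045,"ax":0,"ay":0,"az":0,"gripper":0.9}
    - {"tx":0.173,"ty":0,"tz":-0.1,"ax":0,"ay":0,"az":0,"gripper":0.9}
    - {"tx":0.173,"ty":0,"tz":-0.1,"ax":0,"ay":0,"az":0,"gripper":0.9}
    - {"tx":0.173,"ty":0,"tz":-0.1,"ax":0,"ay":0,"az":0,"gripper":0.9}
    - {"tx":0.26,"ty":0,"tz":-0.15,"ax":0,"ay":0,"az":0,"gripper":0.9}
    - {"tx":0.35,"ty":0,"tz":-0.2,"ax":0,"ay":0,"az":0,"gripper":0.9}
    - {"tx":0.35,"ty":0,"tz":-0.2,"ax":0,"ay":0,"az":0,"gripper":0.9}
    - {"tx":0.35,"ty":0,"tz":-0.2,"ax":0,"ay":0,"az":0,"gripper":0.9}
    - {"tx":0.35,"ty":0,"tz":-0.2,"ax":0,"ay":0,"az":0,"gripper":0.9}
    - {"tx":0,"ty":0,"tz":0,"ax":0,"ay":0,"az":0,"gripper":0.9}

```text
t: 8.05
position: [0.4922, 0.0258, 0.1649]
orientation: [0.417, 0.76, 0.242, -0.435]
ft_force: [0.4, -0.2, -2.0]
grip_width: 0.569
```

```bash
cat > m.py <<'E'
from k import *
def slide_in_tool(show=False):
    p,d,i,T=cap('wrist');C=cloud(d,i,np.array(i['T_tool_cam']))
    w=C[215:310,215:295].reshape(-1,3)
    m=(abs(w[:,1])<.022)&(w[:,2]>-.085)&(w[:,2]<-.02)&(abs(w[:,0])<.035)&(abs(w[:,0]*.58+w[:,2]+.052)<.012);w=w[m]
    for _ in range(3):
        c=w.mean(0);n=np.linalg.svd(w-c,full_matrices=False)[2][2];w=w[abs((w-c)@n)<.002]
    n=n*np.sign(-n[2]); # label normal, toward the camera/body
    col=C[180:300,245:265];on=abs((col-c)@n)<.003
    top=np.median([col[:,k][on[:,k]][:,0].max() for k in range(20)])
    z=np.array([1,0,0])-n[0]*n;z/=np.linalg.norm(z)  # along length to the frosted end, approx (no yaw)
    t=c+z*((top-c[0])/z[0]); t[1]=0
    t-= n*((t-c)@n)
    f=t-.010*z
    return p,dict(n=n,z=z,top=t,frost=f,npts=len(w),T=T)
E
python3 - <<'E'
from m import *
s=env.get_state();print(s['t'],s['q'].round(3),s['position'],s['ft_force'],s['grip_width'])
p,r=slide_in_tool();cv2.imwrite('pics/w8.png',p[...,::-1]);print(r)
E
```

```text
8.05 [-0.355  0.67   1.524  0.578  1.836 -1.038] [0.49224251 0.0258047  0.16488646] [ 0.35947273 -0.21449917 -1.99061485] 0.5692402210563109
{'n': array([-5.02142495e-01,  6.75610032e-04, -8.64784631e-01]), 'z': array([ 8.64784895e-01,  3.92296985e-04, -5.02142342e-01]), 'top': array([ 2.36376060e-02, -3.91595412e-10, -6.61088758e-02]), 'frost': array([ 1.49897570e-02, -3.92336145e-06, -6.10874523e-02]), 'npts': 5470, 'T': array([[ 0.84566627,  0.39705911, -0.35664074,  0.55145904],
       [ 0.53368005, -0.62178433,  0.57321013, -0.0680025 ],
       [ 0.00584468, -0.67507652, -0.73772456,  0.31742611],
       [ 0.        ,  0.        ,  0.        ,  1.        ]])}
```

View pics/w8.png

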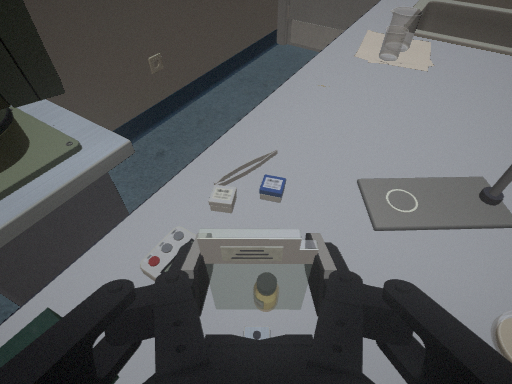

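```bash
cat > end.py <<'E'
from m import *
n=np.array([-.502,0,-.865]);z=np.array([.865,0,-.502]);f=np.array([.015,0,-.061])
ring=np.array([.579,.2615]);e=np.array([.8285,.56,0]);up=np.array([0,0,1.])
S=np.stack([n,np.cross(z,n),z],1);W=np.stack([up,np.cross(-e,up),-e],1)
Rt=Ro.from_matrix(W@S.T)
def tgt(h): return np.r_[ring,h]-Rt.apply(f)
E
python3 - <<'E'
from end import *
f8=cv2.imread('pics/w8.png');i=cams.camera_info('wrist');s=env.get_state()
T=np.eye(4);T[:3,:3]=Ro.from_quat(s['orientation']).as_matrix();T[:3,3]=s['position'];T=T@np.array(i['T_tool_cam'])
m=np.argwhere(f8[180:222,380:425].max(-1)>150)+[180,380];b=np.array([ray(u,v,.008,i,T)[:2] for v,u in m])
print('ring',b.min(0),b.max(0),(b.min(0)+b.max(0))/2)
A,B=ray(358,179,.008,i,T)[:2],ray(375,229,.008,i,T)[:2];print('near edge',A,B,np.linalg.norm(A-B),(B-A)/np.linalg.norm(A-B),'mid+50e',(A+B)/2+.05*e[:2])
print('end',tgt(.095),ik(tgt(.095),Rt,.335))
rows(tgt(.16),Rt,26)
E
```

```text
ring [0.55662726 0.2393698 ] [0.59748014 0.28044261] [0.5770537 0.2599062]
near edge [0.51318872 0.26662689] [0.56133445 0.19288956] 0.0880636357363092 [ 0.54671521 -0.83731862] mid+50e [0.57868659 0.25775822]
end [0.61511576 0.28591138 0.04977018] (array([ 0.36008291,  0.42131438,  1.96715469,  0.45977992,  0.26572157,
       -2.22010011]), np.True_)
rows 26 t [-0.081  0.208  0.078] a [ 0.124 -0.328 -0.464] | mm/row 11.824948518643085 deg/row 4.651185920650192
   3 [0.516 0.047 0.148] [-0.27  0.65  1.49  0.54  1.75 -1.16]
   6 [0.54  0.071 0.137] [-0.19  0.62  1.47  0.49  1.64 -1.29]
   9 [0.562 0.098 0.129] [-0.11  0.58  1.48  0.45  1.51 -1.4 ]
   12 [0.581 0.127 0.124] [-0.03  0.54  1.51  0.41  1.37 -1.52]
   15 [0.596 0.159 0.121] [ 0.05  0.49  1.56  0.38  1.2  -1.63]
   18 [0.608 0.192 0.12 ] [ 0.14  0.44  1.64  0.34  1.01 -1.74]
   21 [0.614 0.227 0.119] [ 0.22  0.39  1.73  0.32  0.8  -1.85]
   24 [0.616 0.262 0.117] [ 0.31  0.35  1.83  0.3   0.57 -1.96]
```

```bash
sed -i 's/.579,.2615/.578,.2605/' end.py; python3 - <<'E'
from end import *
rows(tgt(.10),Rt,30)
E
```

```text
rows 30 t [-0.082  0.16   0.107] a [ 0.107 -0.285 -0.402] | mm/row 10.461997381475488 deg/row 4.031027797896833
   3 [0.508 0.046 0.145] [-0.28  0.65  1.51  0.54  1.75 -1.15]
   6 [0.525 0.067 0.129] [-0.21  0.63  1.51  0.5   1.64 -1.27]
   9 [0.541 0.09  0.116] [-0.14  0.6   1.53  0.47  1.52 -1.38]
   12 [0.557 0.114 0.104] [-0.07  0.56  1.56  0.44  1.39 -1.48]
   15 [0.572 0.14  0.093] [ 0.    0.52  1.6   0.41  1.24 -1.59]
   18 [0.585 0.167 0.084] [ 0.08  0.49  1.66  0.39  1.08 -1.69]
   21 [0.596 0.195 0.076] [ 0.15  0.46  1.73  0.37  0.9  -1.79]
   24 [0.604 0.225 0.069] [ 0.22  0.43  1.8   0.36  0.7  -1.89]
   27 [0.61  0.255 0.062] [ 0.29  0.41  1.88  0.37  0.5  -2.02]
   30 [0.614 0.285 0.055] [ 0.36  0.41  1.97  0.44  0.28 -2.21]
```

Call:
play_rows:
  targets:
    - {"tx":-0.082,"ty":0.16,"tz":0.107,"ax":0.107,"ay":-0.285,"az":-0.402,"gripper":0.9}
    - {"tx":-0.082,"ty":0.16,"tz":0.107,"ax":0.107,"ay":-0.285,"az":-0.402,"gripper":0.9}
    - {"tx":-0.082,"ty":0.16,"tz":0.107,"ax":0.107,"ay":-0.285,"az":-0.402,"gripper":0.9}
    - {"tx":-0.082,"ty":0.16,"tz":0.107,"ax":0.107,"ay":-0.285,"az":-0.402,"gripper":0.9}
    - {"tx":-0.082,"ty":0.16,"tz":0.107,"ax":0.107,"ay":-0.285,"az":-0.402,"gripper":0.9}
    - {"tx":-0.082,"ty":0.16,"tz":0.107,"ax":0.107,"ay":-0.285,"az":-0.402,"gripper":0.9}
    - {"tx":-0.082,"ty":0.16,"tz":0.107,"ax":0.107,"ay":-0.285,"az":-0.402,"gripper":0.9}
    - {"tx":-0.082,"ty":0.16,"tz":0.107,"ax":0.107,"ay":-0.285,"az":-0.402,"gripper":0.9}
    - {"tx":-0.082,"ty":0.16,"tz":0.107,"ax":0.107,"ay":-0.285,"az":-0.402,"gripper":0.9}
    - {"tx":-0.082,"ty":0.16,"tz":0.107,"ax":0.107,"ay":-0.285,"az":-0.402,"gripper":0.9}
    - {"tx":-0.082,"ty":0.16,"tz":0.107,"ax":0.107,"ay":-0.285,"az":-0.402,"gripper":0.9}
    - {"tx":-0.082,"ty":0.16,"tz":0.107,"ax":0.107,"ay":-0.285,"az":-0.402,"gripper":0.9}
    - {"tx":-0.082,"ty":0.16,"tz":0.107,"ax":0.107,"ay":-0.285,"az":-0.402,"gripper":0.9}
    - {"tx":-0.082,"ty":0.16,"tz":0.107,"ax":0.107,"ay":-0.285,"az":-0.402,"gripper":0.9}
    - {"tx":-0.082,"ty":0.16,"tz":0.107,"ax":0.107,"ay":-0.285,"az":-0.402,"gripper":0.9}
    - {"tx":-0.082,"ty":0.16,"tz":0.107,"ax":0.107,"ay":-0.285,"az":-0.402,"gripper":0.9}
    - {"tx":-0.082,"ty":0.16,"tz":0.107,"ax":0.107,"ay":-0.285,"az":-0.402,"gripper":0.9}
    - {"tx":-0.082,"ty":0.16,"tz":0.107,"ax":0.107,"ay":-0.285,"az":-0.402,"gripper":0.9}
    - {"tx":-0.082,"ty":0.16,"tz":0.107,"ax":0.107,"ay":-0.285,"az":-0.402,"gripper":0.9}
    - {"tx":-0.082,"ty":0.16,"tz":0.107,"ax":0.107,"ay":-0.285,"az":-0.402,"gripper":0.9}

```text
t: 10.1
position: [0.5909, 0.1863, 0.0762]
orientation: [-0.045, 0.987, 0.153, 0.011]
ft_force: [0.1, 0.1, -0.2]
grip_width: 0.567
```

```bash
python3 - <<'E'
from end import *
s=env.get_state();print(s['t'],s['q'].round(3),s['position'],s['ft_force'],s['grip_width'])
rows(tgt(.095),Rt,12)
E
```

```text
10.1 [ 0.117  0.468  1.715  0.378  0.949 -1.766] [0.59091716 0.18629006 0.07621491] [ 0.1166026   0.07602196 -0.24985167] 0.5667790979801817
rows 12 t [-0.07   0.131  0.093] a [ 0.09  -0.238 -0.334] | mm/row 8.748847485766781 deg/row 3.3638857989584583
   3 [0.599 0.21  0.069] [ 0.18  0.44  1.77  0.37  0.8  -1.84]
   6 [0.606 0.235 0.063] [ 0.24  0.43  1.83  0.36  0.63 -1.94]
   9 [0.611 0.26  0.056] [ 0.3   0.42  1.9   0.38  0.45 -2.05]
   12 [0.614 0.285 0.05 ] [ 0.36  0.42  1.97  0.46  0.26 -2.23]
```

Call:
play_rows:
  targets:
    - {"tx":-0.07,"ty":0.131,"tz":0.093,"ax":0.09,"ay":-0.238,"az":-0.334,"gripper":0.9}
    - {"tx":-0.07,"ty":0.131,"tz":0.093,"ax":0.09,"ay":-0.238,"az":-0.334,"gripper":0.9}
    - {"tx":-0.07,"ty":0.131,"tz":0.093,"ax":0.09,"ay":-0.238,"az":-0.334,"gripper":0.9}
    - {"tx":-0.07,"ty":0.131,"tz":0.093,"ax":0.09,"ay":-0.238,"az":-0.334,"gripper":0.9}
    - {"tx":-0.07,"ty":0.131,"tz":0.093,"ax":0.09,"ay":-0.238,"az":-0.334,"gripper":0.9}
    - {"tx":-0.07,"ty":0.131,"tz":0.093,"ax":0.09,"ay":-0.238,"az":-0.334,"gripper":0.9}
    - {"tx":-0.07,"ty":0.131,"tz":0.093,"ax":0.09,"ay":-0.238,"az":-0.334,"gripper":0.9}
    - {"tx":-0.07,"ty":0.131,"tz":0.093,"ax":0.09,"ay":-0.238,"az":-0.334,"gripper":0.9}
    - {"tx":-0.07,"ty":0.131,"tz":0.093,"ax":0.09,"ay":-0.238,"az":-0.334,"gripper":0.9}
    - {"tx":-0.07,"ty":0.131,"tz":0.093,"ax":0.09,"ay":-0.238,"az":-0.334,"gripper":0.9}
    - {"tx":-0.07,"ty":0.131,"tz":0.093,"ax":0.09,"ay":-0.238,"az":-0.334,"gripper":0.9}
    - {"tx":-0.07,"ty":0.131,"tz":0.093,"ax":0.09,"ay":-0.238,"az":-0.334,"gripper":0.9}
    - {"tx":0,"ty":0,"tz":0,"ax":0,"ay":0,"az":0,"gripper":0.9}
    - {"tx":0,"ty":0,"tz":0,"ax":0,"ay":0,"az":0,"gripper":0.9}

```text
t: 11.5
position: [0.6146, 0.2846, 0.0502]
orientation: [-0.281, 0.924, 0.077, 0.247]
ft_force: [0.3, -0.1, -0.8]
grip_width: 0.567
```

```bash
python3 - <<'E'
from end import *
s=env.get_state();print(s['t'],s['q'].round(3),s['position'],s['ft_force'],s['grip_width'])
rows(tgt(.095),Rt,2)
p,r=slide_in_tool();R=Ro.from_quat(s['orientation'])
print('npts',r['npts'],'n',R.apply(r['n']).round(3),'z',R.apply(r['z']).round(3),'frost',(s['position']+R.apply(r['frost'])).round(4))
a,b,i,T=cap('side');c=cap('scene')[0]
cv2.imwrite('pics/f.png',np.hstack([p,np.vstack([cv2.resize(a[130:270,190:390],(288,192)),cv2.resize(c[110:290,60:300],(288,192))])])[...,::-1])
E
```

```text
11.5 [ 0.355  0.428  1.98   0.501  0.252 -2.263] [0.61459583 0.28459159 0.05018502] [ 0.31297249 -0.07190348 -0.81393935] 0.567469460268515
rows 2 t [0.004 0.005 0.003] a [ 0.004 -0.008 -0.013] | mm/row 0.355257223156883 deg/row 0.12536496400252484
npts 5428 n [0.003 0.    1.   ] z [-0.83  -0.557  0.003] frost [0.5793 0.2607 0.0957]
```

View pics/f.png

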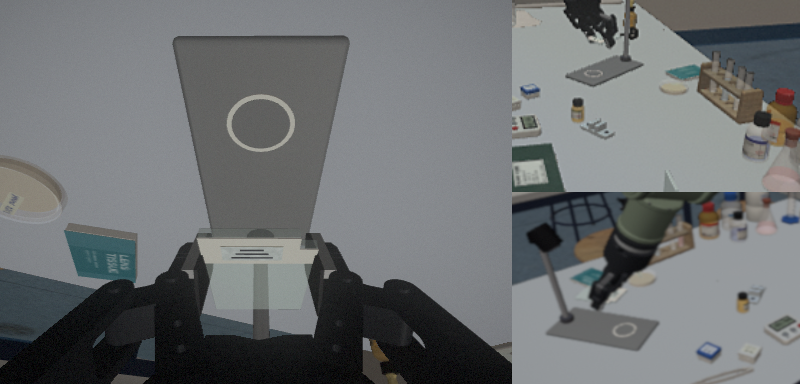

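```bash
python3 - <<'E'
from end import *
s=env.get_state();p,d,i,T=cap('wrist')
m=np.argwhere(p[85:160,215:305].min(-1)>140)+[85,215]
b=np.array([ray(u,v,.008,i,T)[:2] for v,u in m]);print('ring',(b.min(0)+b.max(0))/2,np.ptp(b,axis=0),len(b))
C=cloud(d,i,T);print('ring depth pt',C[122,260])
E1,E2=ray(173,38,.008,i,T),ray(349,38,.008,i,T);v=(E2-E1)[:2];print('near edge len',np.linalg.norm(v),'dir',v/np.linalg.norm(v))
# independent: slide points in scene/side clouds above base
for n in('scene','side'):
    p,d,i,T=cap(n);c=cloud(d,i,T);m=(d>0)&(abs(c[...,2]-.094)<.01)&(np.hypot(c[...,0]-.578,c[...,1]-.2605)<.03);print(n,m.sum(),c[m].mean(0) if m.any() else '')
    j=T[:3,:3].T@(np.array([.5793,.2607,.0957])-T[:3,3]);print('  frost px',i['fx']*j[0]/j[2]+i['cx'],i['fy']*j[1]/j[2]+i['cy'])
print(env.get_state()['t'],env.get_state()['qd'].round(4))
E
```

```text
ring [0.57802184 0.26160374] [0.04183022 0.0415071 ] 720
ring depth pt [0.57706754 0.25965092 0.00978257]
near edge len 0.08714997692122152 dir [-0.55698831  0.83052033]
scene 144 [0.57797048 0.25944698 0.09468415]
  frost px 145.73031273284784 206.51895198295648
side 63 [0.58244918 0.26058073 0.09782121]
  frost px 246.89292418803913 158.7135404591111
11.8 [ 0.0022 -0.0011  0.0033  0.0005 -0.0014 -0.0016]
```

```bash
python3 - <<'E'
from bench import env
print(env.finish_job())
E
```

```text
the job is handed in; nothing more can be done
None
```

I handed the job in at about 11.8 s of the 42 s, with the gripper still holding the marked slide over the reader ring. No verdict was reported.

**Which slide:** it was slide_b. The oil bottle stood behind its foot, its frosted end was up, and the notch was at the upper right of the label face. I gripped it by its long edges from the label side, lifted it straight up, and turned it label up over the ring.

**What went wrong:** the first grasp missed. The fingers shut about 5 mm in front of the slide without touching it. The wrist camera showed the real fingertips about 28 mm short of the nominal TCP. I opened, moved 28 mm further in and 12 mm lower, and the second close held (opening 0.57, about 48 mm against the slide's 50 mm width).

**Last checks:**

| Check | Measured | Required |
|---|---|---|
| Label tilt from level | under 0.5° | within 15° |
| Length against reader base | within about 1° | within 20° |
| Frosted centre position | (0.579, 0.261) m, ring at (0.578, 0.261) m | within 20 mm |
| Frosted centre height above worktop | 96 mm | 60 to 140 mm |

- **Steadiness:** the wrist force was under 1 N and the joints were practically still.
- **Other cameras:** the scene and side views put slide points above the ring at heights of 95 and 98 mm.
- **Bystanders:** the bottle and coverslip box look unmoved in the last pictures. I did not measure them, the other slide or the eyepiece again, but the arm never went near the last two.

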